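# Unlatch the bottle pen and swing its gate open

## Task

Open the bottle pen so that it can be loaded: lift the latch bar out of its catch (pressing its thumb lever down does that, and the bar must stay up until the gate is past the catch) and swing the gate into the pen until the gate stands wide open, at least 70 degrees. Handle the latch and gate gently, never forcing or flinging them, and leave the bottles and other things round about where they stand.

Things in the scene. Friction and masses are not known exactly. Their poses are not given: they have to be found in the camera images.
- pen: The four fixed feet of a steel pen: low rectangular fence, 340 mm deep (x), 330 wide (y), gate in the side facing the robot. Origin on the table in the shut gate's plane, midway along it; x into the pen, y along the gate to its hinge. Numbers below: mm, pen axes, gate shut. Fence, gate, latch and catch ride on screw feet, all truly up to 12 mm higher or lower than given; that height is not measured.
- catch_nominal (a point): Drawing position (mark fixed to the feet; true height as said of pen) of the catch's top, between its lips: y -135, z 178. Open-topped slot on the 150 tall latch post (y -165), 16 mm long in y, lips at x 8 to 16 and -8 to -16. The latch bar's nose lies 18 mm deep in it by its weight; until lifted over the lips the gate cannot open. Past 0.1 rad of swing it is clear.
- lever_nominal (a point): Drawing position (mark fixed to the feet; true height up to 12 mm off, x and y true) of the thumb lever's pad, top centre at rest: x -20, y 0, z 173. Flat dark pad, x -45 to +2, y -23 to +23, upright lip 26 mm tall, 4 thick on its far edge (x -2 to +2). Push the lip to swing the gate. Over 20 N of robot force on any part of the pen, gate or latch is damage.
- pivot_nominal (a point): Drawing position (height off likewise) of the latch pivot, axis along x: y -60, z 165. Dark bar along y, 8 mm thick, 12 high, from the nose at y -145 past the pivot to the lever, which is one piece with it: pad down, nose up. A weight on the bar at y -85 to -125 rises to z 185. The latch rides on the gate, above its top rail, and swings with it.
- buffer_nominal (a point): Drawing position (height off likewise) of the top of the rubber buffer under the bar, y -25, z 146. Pressing the pad's centre: 1 to 3 N move it; by 17 mm the nose clears the catch; from 19 mm the bar meets the buffer, about 7 N per mm; 3 mm more is hard metal. With 6 to 14 N on the pad, resting on the buffer, the nose is clear, also while the gate swings.
- gate (a joint): The gate's swing in rad: 0 shut, grows as it swings away from the robot into the pen, stop at 1.5. Low barred gate, y -110 to +115, rails 16 mm thick (x -8 to +8), top rail z 105 to 125; the latch rides on it above that rail. Light: 1 to 4 N on the lever's lip swings it; it stays where it is left.
- gate_hinge (a point): Point on the gate's upright hinge axis at table height, x 0, y +120. The gate and latch turn about it, counter-clockwise seen from above as it opens.
- bottle_a: A clear pump bottle, 60 mm across, 160 mm tall, standing inside the pen beyond the gate's sweep on the latch side. Origin under its centre. A bystander; must stay where it stands.
- bottle_b: A clear pump bottle, 60 mm across, 160 mm tall, standing inside the pen beyond the gate's sweep on the latch side. Origin under its centre. A bystander; must stay where it stands.
- bottle_c: A clear pump bottle, 60 mm across, 160 mm tall, standing inside the pen beyond the gate's sweep on the latch side. Origin under its centre. A bystander; must stay where it stands.
- bottle_d: A clear pump bottle, 60 mm across, 160 mm tall, on the bench left of the pen. Origin under its centre. A bystander; must stay where it stands.
- jar: White round jar, 70 mm across, 85 mm tall. Origin under its centre. A bystander; must stay where it stands.
- carton: Small carton, 110 x 90 x 70 mm. Origin under its centre. A bystander; must stay where it stands.
- cap_tray: Grey open tray, 140 x 100 x 40 mm. Origin under its centre. A bystander; must stay where it stands.

How it is judged (in metres and radians):
On the way:
1. the gate is swung clear of the catch (value of joint gate above 0.2 rad), for 0.05 s.
At the end, for the whole second after the job is handed in: the gate stands open by at least 1.2 rad (69 degrees), at rest, and the robot has let go of it (value of joint gate above 1.2 rad and velocity of joint gate between -0.05 and 0.05 rad/s); the robot touches nothing.
It fails at once if the robot presses or pushes the pen, gate or latch with more than 20 N (contact force between pen and the fingers above 20 N or contact force between pen and the arm above 20 N).
It fails at once if the gate is flung (faster than 2.5 rad/s) (velocity of joint gate above 2.5 rad/s).
It fails at once if a bystander is moved by more than 25 mm (distance of any of bottle_a, bottle_b, bottle_c, bottle_d, jar, carton, cap_tray from where it was at the start of the episode above 0.025 m).
It also fails if it takes over 40 s, if anything falls off the work surface, if the arm or the gripper's body presses on something with over 40 N, if the wrist force passes 120 N, or if a joint passes its speed limit or range.

## Robot

A 6-joint arm with a two-finger parallel gripper is mounted at the origin on the work surface. World frame = base frame: x ahead of the robot, y to its left, z up, the work surface at z = 0. Lengths are in mm, angles in rad, forces in N, time in s.
With the tool pointing down it reaches from about 275 to 725 mm from the base axis. Payload 15.9 kg.
Tool frame: the origin (TCP) lies between the finger pads; the fingertips stand 14 mm ahead of it and the grasp point (between the pads) lies 5 mm behind it (arm.tcp_to_tips is the distance from the TCP to the fingertips, in mm); y points along the fingers, x is the direction in which the jaws open and shut, and the axes are right-handed (so a half turn about y gives the same grasp; the last joint's range is limited). The gripper opens to 85 mm and grips with 20 to 120 N. Pads are 22 mm wide; open, the fingers measure 114 mm over their backs; the gripper's body (76 mm by 85 mm) begins 54 mm behind the grasp point. The pads swing forward as they close: fully open they stand 13 mm farther back than shut.
Start: joints at [-1.198, 0.213, -0.034, 1.323, 0, 1.571], TCP at [182.105, -465.643, 245.306] pointing down, gripper open.
Joint ranges: [-2.98, 2.98], [-0.74, 1.72], [-1.14, 1.35], [-2.1, 2.04], [-1.57, 1.44], [-3.14, 3.14]. Speed limits (rad/s): [1.89, 1.89, 2.39, 2.57, 3.14, 3.14].

## Interface

Orientations are given as a rotation vector (axis times angle).
In Python, from plant import arm gives the robot as it stands.
- The arm moves only by the tool jog_arm, never from a script. Its argument "deltas" is a list of rows, each a list of 7 numbers: the shift along the tool's x, y, z in m, then the turn, a rotation vector about the tool's x, y, z in degrees, then the finger opening in m, from 0 to 0.0854. In form: [[tx, ty, tz, rx, ry, rz, gripper], ...]. A call has 1 to 8 rows; each row shifts and turns the commanded pose from where the row before left it, along the tool's axes as they then stand; what a row does not reach is not made up. A row lasts 1/10 s, in which the tool goes at most 50 mm and 8.59 degrees, less where a joint would pass 70% of its speed; a pose out of reach is approached as far as the arm can. A call is refused whole if a number of a shift passes 0.05 or a number of a turn 8.59, either way. A call with a gripper value outside its range is refused whole. The fingers move at their own pace and stop on an object; "squeeze" is the grip in N (left out, the last holds). Time passes only in rows, so rows that do not move let the fingers close. It gives the time, the measured TCP pose, the force and the opening at its end, in the units of the state.
- arm.get_obs(): the state, without advancing time (a new reading comes with each control period).
- arm.snapshot(name): name is "scene" or "top"; returns a dict with "frame" (420x560x3 uint8, blue, green, red), "depth" (420x560 float32, mm along the optical axis (not along the pixel's ray), 0 where there is no reading), "K" (3x3 intrinsics, pixels), "camera_from_world" (4x4, takes a point from world to camera coordinates). Camera axes: x right, y up, looking along -z (the intrinsics and any distortion apply to the point x, -y, -z); pixel columns grow to the right and rows downward; lengths in mm; the calibration is good to about 2 mm. A picture is of the moment at which its call begins.
- arm.close_job(): hands the job in, once; it reports no verdict.
The state is a dict: "time": time; "joint_pos": joint angles; "joint_velocities": joint speeds; "joint_torque": joint torques, N m; "position": TCP position; "eef_rot": TCP orientation; "force": force on the tool from outside, world axes, zero at the start; "ft_torque": the same for the moment, N m; "finger_gap": opening from 0.0 (shut) to 1.0 (fully open).
Only numpy, scipy, OpenCV 4.12 (cv2) and the standard library are available. Lean on these libraries where they do the work, as an engineer would, in place of code of your own. Each camera call takes 0.05 s, during which the arm holds its last target.

## Working session

There is one attempt and no reset: what is moved stays moved. The work goes in short steps, Python scripts to look and compute and a tool call to move; the robot and the scene stay as the last step left them, time stands still between calls to the robot, and variables do not carry over. Pictures are saved under pics/ and viewed, and the job is handed in when it is done.

Besides the shell and the picture viewer there is one more tool, called after "Request:" as name(argument=value, ...) on one line, values as JSON. jog_arm: Moves the arm, as the interface text tells. Its arguments: {"type":"object","properties":{"deltas":{"type":"array"},"squeeze":{"type":"number"}},"required":["deltas"]}

```bash
ls; mkdir -p pics; python3 - <<'E'
from plant import arm
import cv2,numpy as np
o=arm.get_obs();print({k:np.round(v,3) for k,v in o.items()})
for n in ["scene","top"]:
    s=arm.snapshot(n);cv2.imwrite(f"pics/{n}0.png",s["frame"]);np.savez(f"pics/{n}0.npz",**{k:s[k] for k in ("frame","depth","K","camera_from_world")});print(n,s.keys(),s["K"],s["camera_from_world"].round(3))
E
```

```text
pics
{'time': np.float64(0.0), 'joint_pos': array([-1.198,  0.213, -0.035,  1.323, -0.   ,  1.571]), 'joint_velocities': array([-0.   ,  0.001,  0.002, -0.   , -0.   ,  0.001]), 'joint_torque': array([-2.0000e-03, -6.8617e+01,  4.8712e+01,  1.8000e-02, -0.0000e+00,
       -0.0000e+00]), 'position': array([ 181.999, -465.386,  244.844]), 'eef_rot': array([-1.362,  0.931, -0.93 ]), 'force': array([0.232, 0.171, 0.281]), 'ft_torque': array([ 0.027, -0.034,  0.027]), 'finger_gap': np.float64(1.001)}
scene dict_keys(['frame', 'depth', 'K', 'camera_from_world']) [[382.42798656   0.         281.60856367]
 [  0.         382.42798656 205.6239278 ]
 [  0.           0.           1.        ]] [[ 2.590000e-01  9.660000e-01  6.000000e-03 -1.635840e+02]
 [-6.910000e-01  1.810000e-01  7.000000e-01  2.957250e+02]
 [ 6.750000e-01 -1.850000e-01  7.140000e-01 -1.578782e+03]
 [ 0.000000e+00  0.000000e+00  0.000000e+00  1.000000e+00]]
top dict_keys(['frame', 'depth', 'K', 'camera_from_world']) [[453.711441     0.         278.50815905]
 [  0.         453.711441   218.71978107]
 [  0.           0.           1.        ]] [[-1.800000e-02 -1.000000e+00  1.800000e-02 -1.032000e+01]
 [ 9.840000e-01 -1.400000e-02  1.790000e-01 -5.991690e+02]
 [-1.790000e-01  2.100000e-02  9.840000e-01 -1.245224e+03]
 [ 0.000000e+00  0.000000e+00  0.000000e+00  1.000000e+00]]
```

View pics/scene0.png

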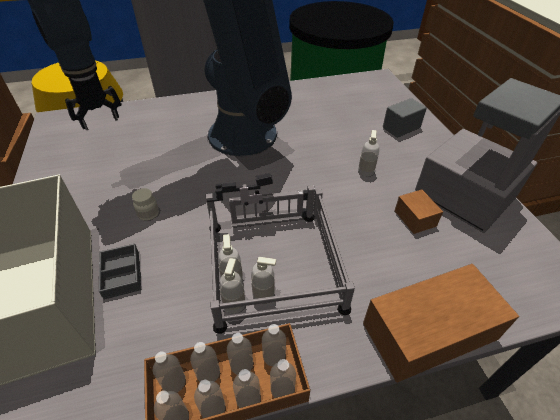

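View pics/top0.png

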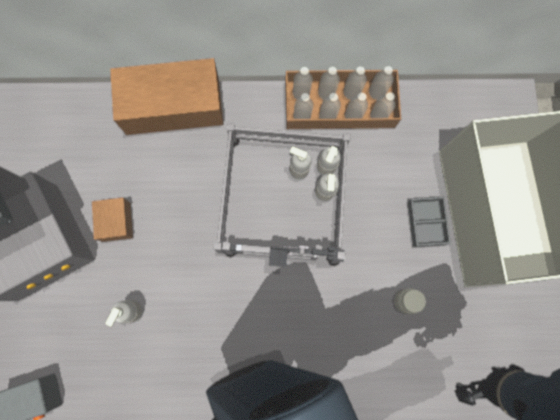

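```bash
python3 - <<'E'
import cv2,numpy as np
s=np.load("pics/scene0.npz");t=np.load("pics/top0.npz")
a=s["frame"][170:290,190:350];cv2.imwrite("pics/sc1.png",cv2.resize(np.clip(a*1.6,0,255).astype(np.uint8),None,fx=5,fy=5,interpolation=cv2.INTER_CUBIC))
a=t["frame"][225:275,205:355];cv2.imwrite("pics/tc1.png",cv2.resize(np.clip(a*1.6,0,255).astype(np.uint8),None,fx=5,fy=5,interpolation=cv2.INTER_CUBIC))
E
```

```text
(no output)
```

View pics/sc1.png

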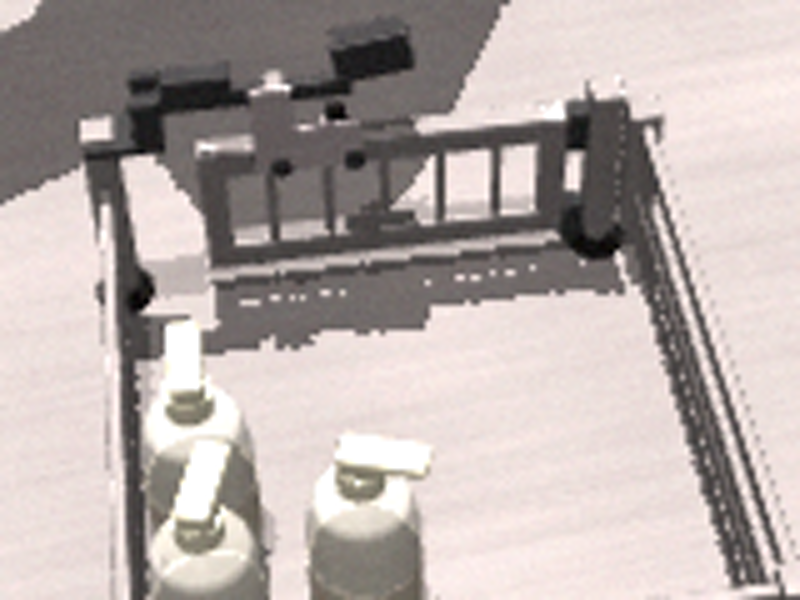

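View pics/tc1.png

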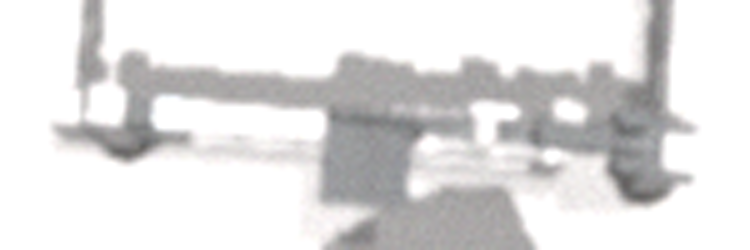

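```bash
cat > h.py <<'E'
import numpy as np,cv2
def cloud(d):
    K=d["K"];D=d["depth"].astype(float);T=np.linalg.inv(d["camera_from_world"])
    v,u=np.mgrid[:D.shape[0],:D.shape[1]]
    x=(u-K[0,2])/K[0,0]*D;y=(v-K[1,2])/K[1,1]*D
    P=np.stack([x,-y,-D],-1)@T[:3,:3].T+T[:3,3]
    P[D==0]=np.nan
    return P
def ray(d,u,v):
    K=d["K"];T=np.linalg.inv(d["camera_from_world"])
    r=np.array([(u-K[0,2])/K[0,0],-(v-K[1,2])/K[1,1],-1.])
    return T[:3,3],T[:3,:3]@r
def onz(d,u,v,z):
    o,r=ray(d,u,v);return o+r*(z-o[2])/r[2]
def proj(d,p):
    c=d["camera_from_world"]@np.r_[p,1];K=d["K"]
    return K[0,0]*c[0]/-c[2]+K[0,2],K[1,1]*-c[1]/-c[2]+K[1,2]
E
python3 - <<'E'
from h import *
np.set_printoptions(linewidth=220,suppress=True)
for n in ("top0","scene0"):
    d=np.load(f"pics/{n}.npz");P=cloud(d);f=d["frame"].astype(int).sum(-1)//3
    # table check
    X=P.reshape(-1,3)
    m=(P[...,0]>350)&(P[...,0]<750)&(P[...,1]>-250)&(P[...,1]<250)
    z=P[...,2]
    print(n,"table med z",np.nanmedian(z[m]))
    mm=m&(z>155)&(z<215)&(P[...,0]<520)
    vs,us=np.nonzero(mm);print(vs.min(),vs.max(),us.min(),us.max(),mm.sum())
    if n=="top0":
      for v in range(243,266):
        print(v,[ (u,*np.round(P[v,u]).astype(int),f[v,u]) for u in range(266,292,3)])
    else:
      for v in range(172,190,1):
        print(v,[ (u,*np.round(P[v,u]).astype(int),f[v,u]) for u in range(250,276,3)])
E
```

```text
top0 table med z 1.0537181140732628
246 266 269 334 637
243 [(266, np.int64(536), np.int64(17), np.int64(0), np.int64(105)), (269, np.int64(536), np.int64(8), np.int64(1), np.int64(106)), (272, np.int64(536), np.int64(-1), np.int64(3), np.int64(106)), (275, np.int64(536), np.int64(-9), np.int64(1), np.int64(107)), (278, np.int64(535), np.int64(-18), np.int64(5), np.int64(104)), (281, np.int64(536), np.int64(-27), np.int64(-3), np.int64(105)), (284, np.int64(535), np.int64(-36), np.int64(2), np.int64(105)), (287, np.int64(536), np.int64(-45), np.int64(-1), np.int64(109)), (290, np.int64(535), np.int64(-54), np.int64(1), np.int64(102))]
244 [(266, np.int64(533), np.int64(17), np.int64(3), np.int64(108)), (269, np.int64(534), np.int64(8), np.int64(-2), np.int64(106)), (272, np.int64(533), np.int64(-1), np.int64(2), np.int64(109)), (275, np.int64(533), np.int64(-9), np.int64(2), np.int64(106)), (278, np.int64(532), np.int64(-18), np.int64(5), np.int64(109)), (281, np.int64(533), np.int64(-27), np.int64(-2), np.int64(106)), (284, np.int64(533), np.int64(-36), np.int64(0), np.int64(106)), 
[... 22836 characters left out ...]
9 [(250, np.int64(501), np.int64(-61), np.int64(157), np.int64(25)), (253, np.int64(500), np.int64(-52), np.int64(154), np.int64(38)), (256, np.int64(341), np.int64(-15), np.int64(1), np.int64(47)), (259, np.int64(342), np.int64(-5), np.int64(0), np.int64(61)), (262, np.int64(344), np.int64(6), np.int64(-1), np.int64(68)), (265, np.int64(347), np.int64(16), np.int64(0), np.int64(66)), (268, np.int64(348), np.int64(26), np.int64(-2), np.int64(72)), (271, np.int64(354), np.int64(36), np.int64(1), np.int64(69)), (274, np.int64(356), np.int64(46), np.int64(0), np.int64(68))]<stdin>:14: RuntimeWarning: invalid value encountered in cast
<stdin>:17: RuntimeWarning: invalid value encountered in cast
```

```bash
python3 - <<'E'
from h import *
np.set_printoptions(linewidth=160,suppress=True,precision=3)
C={n:cloud(np.load(f"pics/{n}.npz")) for n in("top0","scene0")}
for n,P in C.items():
    X=P.reshape(-1,3);X=X[~np.isnan(X[:,0])]
    pad=X[(X[:,0]>440)&(X[:,0]<499)&(X[:,1]>-42)&(X[:,1]<18)&(X[:,2]>155)&(X[:,2]<180)]
    A=np.c_[pad[:,:2],np.ones(len(pad))];c,*_=np.linalg.lstsq(A,pad[:,2],rcond=None)
    print(n,"pad n",len(pad),"plane",c,"minmax",pad.min(0),pad.max(0),"z at 478,-12",c@[478,-12,1])
    r=cv2.minAreaRect(pad[:,:2].astype(np.float32));print(" rect",r)
    rail=X[(X[:,0]>480)&(X[:,0]<530)&(X[:,1]>0)&(X[:,1]<105)&(X[:,2]>105)&(X[:,2]<135)]
    p=np.polyfit(rail[:,1],rail[:,0],1);print(" rail top",len(rail),"x=",p,"yaw deg",np.degrees(np.arctan(-p[0])),np.median(rail[:,2]),np.percentile(rail[:,2],[5,95]))
    lip=X[(X[:,0]>490)&(X[:,0]<515)&(X[:,1]>-42)&(X[:,1]<18)&(X[:,2]>180)&(X[:,2]<205)]
    print(" lip",len(lip),np.percentile(lip,[2,50,98],axis=0).tolist(), np.polyfit(lip[:,1],lip[:,0],1))
    # fence feet/posts high points
    post=X[(X[:,0]>470)&(X[:,0]<530)&(X[:,1]>-210)&(X[:,1]<-40)&(X[:,2]>100)]
    for y in range(-200,-40,10):
        q=post[(post[:,1]>=y)&(post[:,1]<y+10)]
        if len(q):print("  y",y,len(q),"x",np.percentile(q[:,0],[2,50,98]).round(),"z",np.percentile(q[:,2],[5,50,98]).round())
E
```

```text
top0 pad n 308 plane [  0.036   0.162 154.068] minmax [454.989 -40.746 156.704] [498.983   8.94  179.13 ] z at 478,-12 169.16970617660715
 rect ((477.4211120605469, -15.03775405883789), (47.70315170288086, 43.318206787109375), 84.04143524169922)
 rail top 238 x= [  0.101 501.498] yaw deg -5.794213326001183 120.47426903145606 [113.421 124.371]
 lip 37 [[496.4682448461431, -39.73105069601634, 181.93972778002873], [500.066833790806, -17.02985610921334, 191.26800597943475], [503.60887218013625, 1.4109855712097854, 197.6769144534199]] [  0.097 501.667]
  y -190 68 x [470. 493. 528.] z [104. 142. 149.]
  y -180 53 x [470. 486. 514.] z [108. 143. 150.]
  y -170 34 x [471. 484. 499.] z [140. 142. 152.]
  y -160 50 x [471. 486. 501.] z [140. 168. 176.]
  y -150 47 x [471. 484. 502.] z [138. 166. 176.]
  y -140 24 x [481. 487. 494.] z [167. 181. 186.]
  y -130 31 x [482. 488. 496.] z [115. 181. 184.]
  y -120 34 x [482. 487. 496.] z [106. 178. 184.]
  y -110 36 x [484. 488. 496.] z [119. 177. 183.]
  y -100 30 x [484. 490. 502.] z [115. 124. 170.]
  y -90 37 x [485. 493. 505.] z [109. 165. 175
[... 849 characters left out ...]
146.]
  y -180 52 x [472. 494. 502.] z [104. 138. 147.]
  y -170 33 x [472. 488. 502.] z [138. 141. 167.]
  y -160 58 x [472. 501. 504.] z [140. 164. 176.]
  y -150 47 x [475. 497. 506.] z [135. 165. 177.]
  y -140 30 x [484. 494. 497.] z [159. 174. 182.]
  y -130 47 x [483. 496. 501.] z [109. 166. 182.]
  y -120 61 x [485. 496. 500.] z [104. 158. 181.]
  y -110 54 x [485. 497. 503.] z [105. 122. 181.]
  y -100 53 x [488. 500. 508.] z [108. 134. 168.]
  y -90 68 x [494. 505. 510.] z [109. 145. 170.]
  y -80 71 x [490. 506. 511.] z [112. 147. 172.]
  y -70 43 x [492. 507. 509.] z [107. 133. 166.]
  y -60 48 x [495. 507. 511.] z [108. 134. 167.]
  y -50 62 x [496. 504. 511.] z [109. 138. 186.]
```

```bash
python3 - <<'E'
from plant import arm
import numpy as np
from scipy.spatial.transform import Rotation as Ro
o=arm.get_obs();R=Ro.from_rotvec(o["eef_rot"]).as_matrix();print(R.round(3),o["position"],arm.tcp_to_tips)
print([a for a in dir(arm) if a[0]!="_"])
E
```

```text
[[ 0.364 -0.     0.931]
 [-0.931  0.001  0.364]
 [-0.001 -1.    -0.   ]] [ 181.97043389 -465.39235084  244.87947865] 14.0
['MotionError', 'close_job', 'get_obs', 'snapshot', 'tcp_to_tips']
```

```bash
python3 - <<'E'
from h import *
ex=np.array([.995,-.1]);ey=np.array([.1,.995]);O=np.array([500,-17])
for n in("top0","scene0"):
    P=cloud(np.load(f"pics/{n}.npz"));Q=np.stack([(P[...,:2]-O)@ex,(P[...,:2]-O)@ey,P[...,2]],-1)
    m=(Q[...,0]>-60)&(Q[...,0]<-8)&(abs(Q[...,1])<50)&(Q[...,2]>155)&(Q[...,2]<182)
    for v in range(170,275):
        u=np.nonzero(m[v])[0]
        if len(u)>4: print(n,v,"n",len(u),"x",Q[v,u,0].mean().round(1),"y",Q[v,u,1].min().round(1),Q[v,u,1].max().round(1))
    a=Q[m];print(np.percentile(a,[0,2,98,100],axis=0).round(1).tolist())
    # hinge / post features
    m=(abs(Q[...,0])<25)&(Q[...,1]>-205)&(Q[...,1]<-125)&(Q[...,2]>155);a=Q[m];print("catch",len(a),np.percentile(a,[2,50,98],axis=0).round(1).tolist())
    m=(abs(Q[...,0])<40)&(Q[...,1]>90)&(Q[...,1]<200)&(Q[...,2]>100);a=Q[m];print("hinge",len(a),np.percentile(a,[2,50,98],axis=0).round(1).tolist())
E
```

```text
top0 252 n 13 x -9.6 y -8.9 21.9
top0 253 n 18 x -11.4 y -22.0 21.7
top0 254 n 17 x -14.2 y -19.6 21.5
top0 255 n 17 x -16.8 y -19.8 21.3
top0 256 n 18 x -19.5 y -19.9 23.5
top0 257 n 18 x -22.1 y -20.1 23.3
top0 258 n 18 x -24.6 y -20.4 23.1
top0 259 n 18 x -27.2 y -20.8 22.9
top0 260 n 18 x -29.8 y -20.9 22.6
top0 261 n 18 x -32.4 y -21.0 22.5
top0 262 n 18 x -34.8 y -21.2 22.2
top0 263 n 17 x -37.2 y -21.5 19.5
top0 264 n 18 x -39.9 y -21.6 21.8
top0 265 n 18 x -42.4 y -21.9 21.6
top0 266 n 6 x -43.7 y -19.4 -6.7
[[-44.3, -22.0, 160.7], [-43.9, -20.9, 162.7], [-8.5, 22.4, 174.9], [-8.1, 23.5, 176.6]]
catch 75 [[-15.6, -143.0, 159.0], [-0.7, -134.3, 169.9], [14.8, -126.0, 176.6]]
hinge 262 [[-9.2, 92.2, 103.3], [1.2, 139.9, 119.0], [35.1, 173.7, 138.6]]
scene0 173 n 5 x -42.1 y 9.9 21.7
scene0 174 n 9 x -38.8 y -2.4 20.9
scene0 175 n 14 x -36.9 y -17.8 20.3
scene0 176 n 14 x -33.3 y -20.7 22.4
scene0 177 n 8 x -32.4 y -21.3 -1.2
[[-43.5, -21.8, 162.5], [-43.1, -21.3, 163.4], [-28.4, 21.7, 172.4], [-25.1, 22.4, 173.8]]
catch 74 [[-13.8, -144.4, 156.6], [9.2, -134.8, 167.8], [18.9, -126.2, 176.0]]
hinge 257 [[-7.5, 91.5, 101.4], [7.9, 134.3, 115.4], [31.5, 171.8, 135.4]]
```

Request:
jog_arm(deltas=[[-0.02,0,0.03,0,-6,0,0],[0,0,0,0,0,0,0]])

```text
time: 0.3
position: [203.8, -434.0, 245.1]
eef_rot: [-1.398, 0.847, -0.846]
force: [0.7, -0.7, 0.1]
finger_gap: 0.694
```

Request:
jog_arm(deltas=[[0,0,0,0,-8.1,0,0],[0,0,0,0,-8.1,0,0],[0,0,0,0,-8.1,0,0],[0,0,0,0,-8.1,0,0],[0,0,0,0,-8.1,0,0],[0,0,0,0,-8.1,0,0],[0,0,0,0,-8.3,0,0],[0,0,0,0,0,0,0]])

```text
time: 1.1
position: [202.6, -436.1, 245.1]
eef_rot: [-1.569, 0.077, -0.077]
force: [0.5, -0.4, -0.0]
finger_gap: -0.001
```

```bash
cat > st.py <<'E'
from plant import arm
import numpy as np
from scipy.spatial.transform import Rotation as Ro
O=np.array([500,-16.5]);ex=np.array([.995,-.1]);ey=np.array([.1,.995])
def st():
    o=arm.get_obs();R=Ro.from_rotvec(o["eef_rot"]).as_matrix();p=o["position"]
    q=np.r_[(p[:2]-O)@ex,(p[:2]-O)@ey,p[2]-14]
    print("t",o["time"].round(2),"p",p.round(1),"pen(tip)",q.round(1),"yaw",np.degrees(np.arctan2(R[1,0],R[0,0])).round(2),"down",R[:,1].round(3),"F",o["force"].round(1),"T",o["ft_torque"].round(2),"j",o["joint_pos"].round(2),"gap",o["finger_gap"].round(3))
    return o,R,p,q
E
python3 -c "
from st import *
o,R,p,q=st();print('to pen(-19,6,+210) tool:',R.T@(np.r_[O-19*ex+6*ey,p[2]]-p))"
```

```text
Traceback (most recent call last):
  File "st.py", line 8, in st
    print("t",o["time"].round(2),"p",p.round(1),"pen(tip)",q.round(1),"yaw",np.degrees(np.arctan2(R[1,0],R[0,0])).round(2),"down",R[:,1].round(3),"F",o["force"].round(1),"T",o["ft_torque"].round(2),"j",o["joint_pos"].round(2),"gap",o["finger_gap"].round(3))
              ^^^^^^^^^^^^^^^
AttributeError: 'float' object has no attribute 'round'
```

```bash
sed -i 's/o\["time"\].round(2)/round(float(o["time"]),2)/;s/o\["finger_gap"\].round(3)/round(float(o["finger_gap"]),3)/' st.py
python3 -c "
from st import *
o,R,p,q=st();print('to pen(-19,6,+210) tool:',R.T@(np.r_[O-19*ex+6*ey,p[2]]-p))"
```

```text
t 1.1 p [ 202.6 -436.1  245.1] pen(tip) [-253.9 -447.3  231.1] yaw -5.61 down [-0.  0. -1.] F [ 0.5 -0.4 -0. ] T [-0.06 -0.02  0.03] j [-1.14  0.17 -0.08  1.31 -0.    0.53] gap -0.001
to pen(-19,6,+210) tool: [2.35926843e+02 9.19236256e-02 4.52756538e+02]
```

Request:
jog_arm(deltas=[[0.015,0,0.03,0,0,0,0],[0.015,0,0.03,0,0,0,0],[0.015,0,0.03,0,0,0,0],[0.015,0,0.03,0,0,0,0],[0.015,0,0.03,0,0,0,0],[0.015,0,0.03,0,0,0,0],[0.015,0,0.03,0,0,0,0],[0.015,0,0.03,0,0,0,0]])

```text
time: 1.9
position: [346.6, -208.1, 245.3]
eef_rot: [-1.569, 0.083, -0.083]
force: [0.4, 0.1, 0.9]
finger_gap: -0.002
```

Request:
jog_arm(deltas=[[0.015,0,0.03,0,0,0,0],[0.015,0,0.03,0,0,0,0],[0.015,0,0.03,0,0,0,0],[0.015,0,0.03,0,0,0,0],[0.014,0,0.03,0,0,0,0],[0.014,0,0.03,0,0,0,0],[0.014,0,0.03,0,0,0,0],[0,0,0,0,0,0,0]])

```text
time: 2.7
position: [469.9, -8.0, 244.8]
eef_rot: [-1.569, 0.081, -0.08]
force: [-1.0, -0.6, -0.6]
finger_gap: 0.001
```

```bash

python3 -c "
from st import *
import cv2
o,R,p,q=st();print('to pen(-19,6) tool:',R.T@(np.r_[O-19*ex+6*ey,p[2]]-p))
s=arm.snapshot('scene');np.savez('pics/s2.npz',**s);a=s['frame'][120:260,190:350];cv2.imwrite('pics/s2.png',cv2.resize(np.clip(a*1.8,0,255).astype(np.uint8),None,fx=4,fy=4,interpolation=cv2.INTER_CUBIC))"
```

```text
t 2.7 p [469.9  -8.  244.8] pen(tip) [-30.8   5.5 230.8] yaw -5.87 down [-0.     0.001 -1.   ] F [-1.  -0.6 -0.6] T [ 0.08 -0.05  0.02] j [-0.02  0.15 -0.11  1.31  0.    1.66] gap 0.001
to pen(-19,6) tool: [ 1.17659273e+01 -4.13195745e-03  5.57686168e-01]
```

View pics/s2.png

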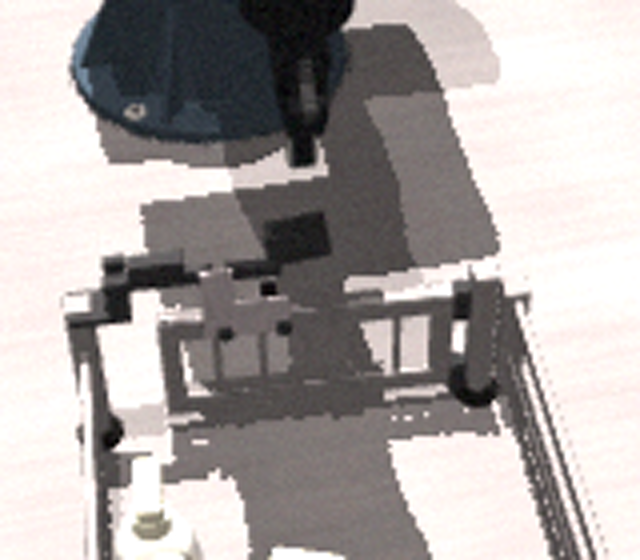

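```bash
python3 - <<'E'
from h import *
from st import O,ex,ey
P=cloud(np.load("pics/s2.npz"));Q=np.stack([(P[...,:2]-O)@ex,(P[...,:2]-O)@ey,P[...,2]],-1)
m=(Q[...,0]>-90)&(Q[...,0]<30)&(abs(Q[...,1])<60)&(Q[...,2]>205)
for z in range(210,330,8):
    a=Q[m&(Q[...,2]>=z)&(Q[...,2]<z+8)]
    if len(a):print(z,len(a),a[:,:2].min(0).round(1),a[:,:2].max(0).round(1))
E
```

```text
226 6 [-25.2  -3.1] [-22.2  14. ]
234 12 [-32.   -5.1] [-16.8  13.8]
242 16 [-29.6  -5.1] [-15.2  14. ]
250 17 [-25.   -5.3] [-13.8  14.4]
258 12 [-24.6  -5.4] [-15.7  10.9]
266 1 [-35.6  -6.3] [-35.6  -6.3]
274 11 [-34.8  -7.9] [ 4.2 16.5]
282 13 [-16.   -7.4] [10.5 15.9]
290 12 [-16.7 -10.8] [16.3 21.9]
298 31 [-36.2 -10.9] [21.9 22.3]
306 24 [-15.9 -10.4] [28.9 22.5]
314 36 [-13.5 -12.8] [29.9 22.3]
322 53 [-48.1 -13.8] [29.9 25.1]
```

Request:
jog_arm(deltas=[[0.008,0.01,0,0,0,0,0],[0,0.015,0,0,0,0,0],[0,0.015,0,0,0,0,0],[0,0.006,0,0,0,0,0],[0,0,0,0,0,0,0]])

```text
time: 3.25
position: [476.1, -12.1, 198.5]
eef_rot: [-1.569, 0.082, -0.079]
force: [0.6, 0.2, 0.9]
finger_gap: 0.001
```

```bash
python3 -c "
from st import *
st()"
```

```text
t 3.25 p [476.1 -12.1 198.5] pen(tip) [-24.2   2.  184.5] yaw -5.86 down [-0.001 -0.    -1.   ] F [0.6 0.2 0.9] T [ 0.09 -0.02  0.03] j [-0.03  0.18 -0.19  1.2  -0.    1.65] gap 0.001
```

Request:
jog_arm(deltas=[[0,0,0,0,0,0,0],[0,0,0,0,0,0,0]])

```text
time: 3.45
position: [477.0, -11.6, 199.9]
eef_rot: [-1.569, 0.078, -0.08]
force: [-0.1, 0.6, 0.2]
finger_gap: 0.002
```

```bash
python3 -c "
from st import *
st()"
```

```text
t 3.45 p [477.  -11.6 199.9] pen(tip) [-23.4   2.6 185.9] yaw -5.78 down [ 0.001 -0.    -1.   ] F [-0.1  0.6  0.2] T [-0.    0.04 -0.05] j [-0.02  0.18 -0.19  1.2  -0.    1.65] gap 0.002
```

Request:
jog_arm(deltas=[[0,0,0.004,0,0,0,0],[0,0.004,0,0,0,0,0],[0,0.004,0,0,0,0,0],[0,0.003,0,0,0,0,0],[0,0.003,0,0,0,0,0],[0,0.003,0,0,0,0,0],[0,0,0,0,0,0,0]])

```text
time: 4.15
position: [477.0, -7.3, 182.0]
eef_rot: [-1.569, 0.079, -0.078]
force: [-0.9, 0.9, 1.7]
finger_gap: -0.001
```

```bash
python3 -c "
from st import *
st()"
```

```text
t 4.15 p [477.   -7.3 182. ] pen(tip) [-23.8   6.8 168. ] yaw -5.74 down [-0.  0. -1.] F [-0.9  0.9  1.7] T [ 0.11 -0.05  0.04] j [-0.02  0.19 -0.23  1.16  0.    1.66] gap -0.001
```

Request:
jog_arm(deltas=[[0,0.002,0,0,0,0,0],[0,0.002,0,0,0,0,0],[0,0.002,0,0,0,0,0],[0,0.002,0,0,0,0,0],[0,0,0,0,0,0,0]])

```text
time: 4.65
position: [477.0, -7.4, 174.1]
eef_rot: [-1.569, 0.079, -0.079]
force: [1.0, 0.5, 1.1]
finger_gap: 0.003
```

Request:
jog_arm(deltas=[[0,0.002,0,0,0,0,0],[0,0.002,0,0,0,0,0],[0,0,0,0,0,0,0],[0,0,0,0,0,0,0]])

```text
time: 5.05
position: [477.0, -7.5, 170.3]
eef_rot: [-1.57, 0.079, -0.079]
force: [-0.4, -0.4, 1.5]
finger_gap: -0.002
```

```bash
python3 -c "
from st import *
st()"
```

```text
t 5.05 p [477.   -7.5 170.3] pen(tip) [-23.8   6.7 156.3] yaw -5.75 down [-0. -0. -1.] F [-0.4 -0.4  1.5] T [-0.16  0.08  0.01] j [-0.02  0.19 -0.25  1.13 -0.    1.66] gap -0.002
```

Contact, about 1.5 N, as expected. Now small steps until the buffer is felt.

Request:
jog_arm(deltas=[[0,0.001,0,0,0,0,0],[0,0.001,0,0,0,0,0],[0,0.001,0,0,0,0,0],[0,0,0,0,0,0,0]])

```text
time: 5.45
position: [477.0, -7.4, 167.2]
eef_rot: [-1.569, 0.079, -0.079]
force: [-0.7, -1.6, 2.7]
finger_gap: 0.001
```

Request:
jog_arm(deltas=[[0,0.001,0,0,0,0,0],[0,0.0005,0,0,0,0,0],[0,0,0,0,0,0,0]])

```text
time: 5.75
position: [477.0, -7.4, 165.7]
eef_rot: [-1.569, 0.079, -0.079]
force: [0.3, -1.2, 1.6]
finger_gap: 0.0
```

Request:
jog_arm(deltas=[[0,0.0005,0,0,0,0,0],[0,0.0005,0,0,0,0,0],[0,0,0,0,0,0,0]])

```text
time: 6.05
position: [477.0, -7.4, 164.8]
eef_rot: [-1.569, 0.079, -0.079]
force: [-0.9, -1.0, 1.5]
finger_gap: -0.001
```

Request:
jog_arm(deltas=[[0,0.0005,0,0,0,0,0],[0,0,0,0,0,0,0]])

```text
time: 6.25
position: [477.0, -7.4, 164.3]
eef_rot: [-1.569, 0.079, -0.079]
force: [0.1, -1.3, 1.2]
finger_gap: -0.001
```

```bash
python3 -c "
from st import *
import cv2
st()
s=arm.snapshot('scene');np.savez('pics/s3.npz',**s);a=s['frame'][120:260,190:350];cv2.imwrite('pics/s3.png',cv2.resize(np.clip(a*2.,0,255).astype(np.uint8),None,fx=4,fy=4,interpolation=cv2.INTER_CUBIC));st()"
```

```text
t 6.25 p [477.   -7.4 164.3] pen(tip) [-23.8   6.8 150.3] yaw -5.74 down [ 0. -0. -1.] F [ 0.1 -1.3  1.2] T [-0.22 -0.03 -0.01] j [-0.02  0.2  -0.26  1.11 -0.    1.66] gap -0.001
t 6.3 p [477.   -7.4 164.3] pen(tip) [-23.8   6.8 150.3] yaw -5.74 down [ 0.  0. -1.] F [ 1.1 -1.3  2. ] T [-0.24 -0.01  0.  ] j [-0.02  0.2  -0.26  1.11  0.    1.66] gap -0.0
```

View pics/s3.png

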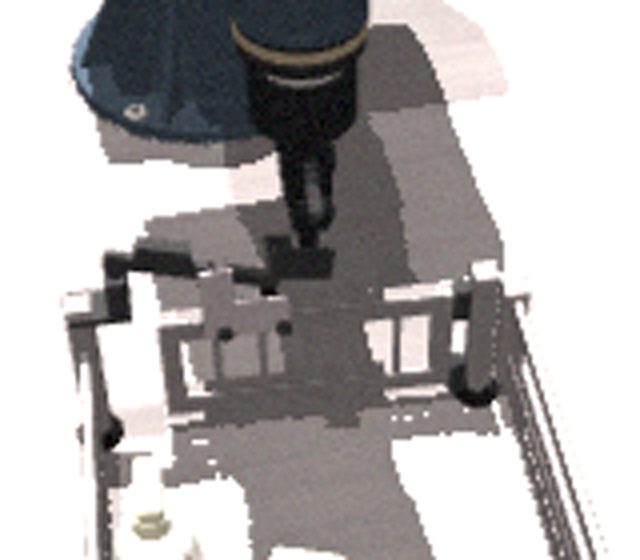

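The bar has tipped: the pad is down at crop (300,260) and the weight is raised at crop (165,255). The buffer isn't felt yet.

Request:
jog_arm(deltas=[[0,0.0005,0,0,0,0,0],[0,0.0005,0,0,0,0,0],[0,0,0,0,0,0,0]])

```text
time: 6.6
position: [477.0, -7.4, 163.3]
eef_rot: [-1.569, 0.079, -0.079]
force: [-0.7, -2.6, 3.4]
finger_gap: -0.002
```

Request:
jog_arm(deltas=[[0,0.0005,0,0,0,0,0],[0,0,0,0,0,0,0]])

```text
time: 6.8
position: [477.1, -7.5, 162.9]
eef_rot: [-1.57, 0.079, -0.079]
force: [-1.8, -2.4, 5.5]
finger_gap: -0.001
```

Request:
jog_arm(deltas=[[0,0.0005,0,0,0,0,0],[0,0,0,0,0,0,0]])

```text
time: 7.0
position: [477.1, -7.5, 162.5]
eef_rot: [-1.57, 0.079, -0.079]
force: [-2.0, -2.8, 7.3]
finger_gap: -0.003
```

Request:
jog_arm(deltas=[[0,0.0004,0,0,0,0,0],[0.002,0,0,0,0,0,0],[0.002,0,0,0,0,0,0],[0,0,0,0,0,0,0]])

```text
time: 7.4
position: [481.4, -8.1, 162.2]
eef_rot: [-1.57, 0.078, -0.079]
force: [-0.1, -3.2, 8.0]
finger_gap: 0.002
```

```bash
python3 -c "
from st import *
import cv2
st()
s=arm.snapshot('scene');np.savez('pics/s4.npz',**s);a=s['frame'][120:260,190:350];cv2.imwrite('pics/s4.png',cv2.resize(np.clip(a*2.,0,255).astype(np.uint8),None,fx=4,fy=4,interpolation=cv2.INTER_CUBIC))"
```

```text
t 7.4 p [481.4  -8.1 162.2] pen(tip) [-19.3   6.5 148.2] yaw -5.75 down [ 0.001 -0.001 -1.   ] F [-0.1 -3.2  8. ] T [-0.97  0.08 -0.04] j [-0.02  0.21 -0.25  1.11 -0.    1.65] gap 0.002
```

View pics/s4.png

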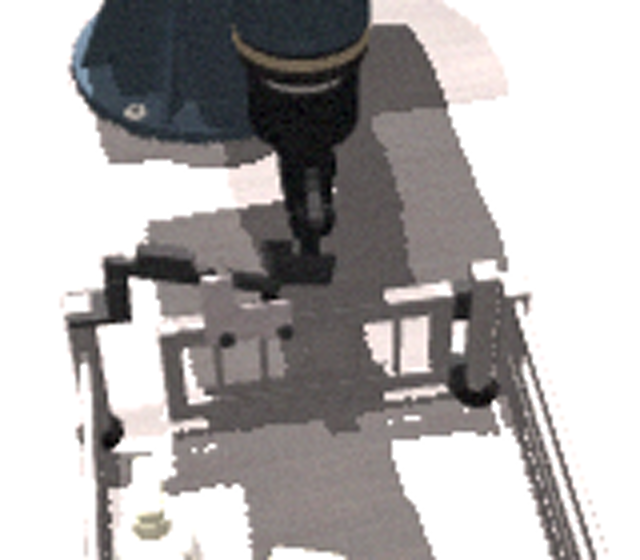

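```bash
python3 - <<'E'
from h import *
from st import O,ex,ey
for n in("scene0","s3","s4"):
    P=cloud(np.load(f"pics/{n}.npz"));Q=np.stack([(P[...,:2]-O)@ex,(P[...,:2]-O)@ey,P[...,2]],-1)
    print(n)
    for y in range(-150,-70,8):
        a=Q[(abs(Q[...,0])<30)&(Q[...,1]>=y)&(Q[...,1]<y+8)&(Q[...,2]>130)]
        if len(a): h=a[a[:,2]>a[:,2].max()-6];print("  y",y,"zmax",a[:,2].max().round(1),"x of top",h[:,0].mean().round(1))
E
```

```text
scene0
  y -150 zmax 173.8 x of top 2.5
  y -142 zmax 176.7 x of top 0.5
  y -134 zmax 176.0 x of top 5.5
  y -126 zmax 181.5 x of top 3.3
  y -118 zmax 182.3 x of top 3.6
  y -110 zmax 182.0 x of top 2.3
  y -102 zmax 181.5 x of top 2.1
  y -94 zmax 181.8 x of top 4.3
  y -86 zmax 178.4 x of top -3.6
  y -78 zmax 171.6 x of top 6.5
s3
  y -150 zmax 180.4 x of top -1.7
  y -142 zmax 191.6 x of top 1.8
  y -134 zmax 190.6 x of top 2.6
  y -126 zmax 189.8 x of top 2.1
  y -118 zmax 199.7 x of top 2.1
  y -110 zmax 198.3 x of top 1.9
  y -102 zmax 194.8 x of top 3.1
  y -94 zmax 192.0 x of top 1.8
  y -86 zmax 189.2 x of top 2.5
  y -78 zmax 172.7 x of top 5.3
s4
  y -150 zmax 170.8 x of top -0.2
  y -142 zmax 193.1 x of top 11.1
  y -134 zmax 192.3 x of top 9.5
  y -126 zmax 190.8 x of top 8.7
  y -118 zmax 201.8 x of top 11.2
  y -110 zmax 199.2 x of top 11.0
  y -102 zmax 196.2 x of top 10.0
  y -94 zmax 192.0 x of top 9.7
  y -86 zmax 191.4 x of top 9.4
  y -78 zmax 172.3 x of top 12.9
```

Request:
jog_arm(deltas=[[0.002,0,-0.0003,0,-1,0,0],[0.002,0,-0.0003,0,-1,0,0],[0.002,0,-0.0003,0,-1,0,0],[0.002,0,-0.0003,0,-1,0,0],[0,0,0,0,0,0,0]])

```text
time: 7.95
position: [489.4, -9.9, 162.3]
eef_rot: [-1.571, 0.023, -0.024]
force: [-0.1, -4.3, 8.3]
finger_gap: -0.001
```

```bash
cat >> st.py <<'E'
def hin():
    o,R,p,q=st();H=O+120*ey;d=p[:2]-H
    y=np.arctan2(R[1,0],R[0,0]);t=np.array([R[:2,0]@d,R[:2,2]@d]);print("rel hinge in tool x,z",t.round(1),"opened",np.degrees(y+.1).round(1))
E
python3 -c "
from st import *
hin()"
```

```text
t 7.95 p [489.4  -9.9 162.3] pen(tip) [-11.2   5.5 148.3] yaw -1.72 down [ 0.001 -0.001 -1.   ] F [-0.1 -4.3  8.3] T [-1.01 -0.1  -0.02] j [-0.02  0.22 -0.23  1.11 -0.    1.58] gap -0.001
rel hinge in tool x,z [ -19.2 -113.4] opened 4.0
```

Request:
jog_arm(deltas=[[0.004,0,-0.0006,0,-2,0,0],[0.004,0,-0.0006,0,-2,0,0],[0.004,0,-0.0006,0,-2,0,0],[0.004,0,-0.0006,0,-2,0,0],[0.004,0,-0.0006,0,-2,0,0],[0.004,0,-0.0006,0,-2,0,0],[0,0,0,0,0,0,0]])

```text
time: 8.65
position: [513.9, -11.9, 162.3]
eef_rot: [-1.567, -0.143, 0.14]
force: [0.7, -2.9, 6.9]
finger_gap: -0.002
```

```bash
python3 -c "
from st import *
import cv2
hin()
s=arm.snapshot('scene');np.savez('pics/s5.npz',**s);a=s['frame'][120:260,190:350];cv2.imwrite('pics/s5.png',cv2.resize(np.clip(a*2.,0,255).astype(np.uint8),None,fx=4,fy=4,interpolation=cv2.INTER_CUBIC))"
```

```text
t 8.65 p [513.9 -11.9 162.3] pen(tip) [ 13.4   5.9 148.3] yaw 10.33 down [ 0.001 -0.    -1.   ] F [ 0.7 -2.9  6.9] T [-0.65 -0.22 -0.01] j [-0.02  0.27 -0.17  1.13 -0.    1.37] gap -0.002
rel hinge in tool x,z [ -18.7 -113.3] opened 16.1
```

View pics/s5.png

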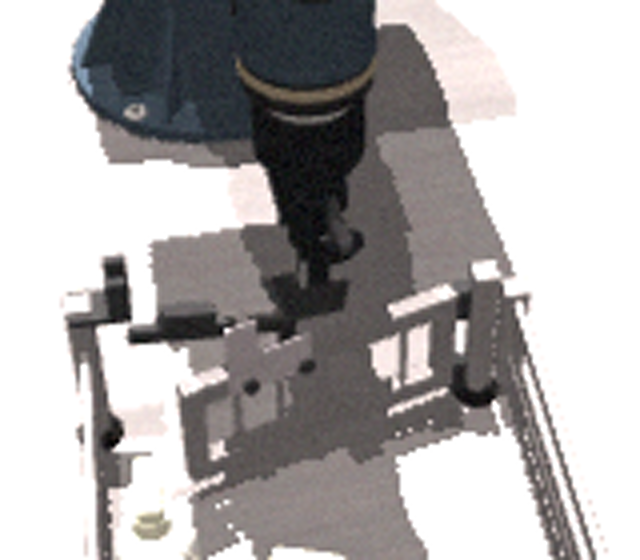

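Request:
jog_arm(deltas=[[0.004,0,-0.0006,0,-2,0,0],[0.004,0,-0.0006,0,-2,0,0],[0.004,0,-0.0006,0,-2,0,0],[0.004,0,-0.0006,0,-2,0,0],[0.004,0,-0.0006,0,-2,0,0],[0.004,0,-0.0006,0,-2,0,0],[0.004,0,-0.0006,0,-2,0,0],[0.004,0,-0.0006,0,-2,0,0]])

```text
time: 9.5
position: [545.3, -6.9, 162.2]
eef_rot: [-1.541, -0.361, 0.36]
force: [-0.3, -2.2, 7.1]
finger_gap: 0.001
```

```bash
python3 -c "
from st import *
hin()"
```

```text
t 9.5 p [545.3  -6.9 162.2] pen(tip) [ 44.1  14.  148.2] yaw 26.33 down [ 0.001 -0.    -1.   ] F [-0.3 -2.2  7.1] T [-0.5   0.14 -0.01] j [-0.01  0.33 -0.09  1.15 -0.    1.1 ] gap 0.001
rel hinge in tool x,z [ -18.9 -113.2] opened 32.1
```

Request:
jog_arm(deltas=[[0.004,0,-0.0006,0,-2,0,0],[0.004,0,-0.0006,0,-2,0,0],[0.004,0,-0.0006,0,-2,0,0],[0.004,0,-0.0006,0,-2,0,0],[0.004,0,-0.0006,0,-2,0,0],[0.004,0,-0.0006,0,-2,0,0],[0.004,0,-0.0006,0,-2,0,0],[0.004,0,-0.0006,0,-2,0,0]])

```text
time: 10.3
position: [574.6, 6.7, 162.2]
eef_rot: [-1.492, -0.579, 0.577]
force: [-0.1, -0.9, 7.1]
finger_gap: 0.002
```

```bash
python3 -c "
from st import *
import cv2
hin()
s=arm.snapshot('scene');np.savez('pics/s6.npz',**s);a=s['frame'][120:270,190:350];cv2.imwrite('pics/s6.png',cv2.resize(np.clip(a*2.,0,255).astype(np.uint8),None,fx=4,fy=4,interpolation=cv2.INTER_CUBIC))"
```

```text
t 10.3 p [574.6   6.7 162.2] pen(tip) [ 71.9  30.6 148.2] yaw 42.34 down [ 0.001  0.    -1.   ] F [-0.1 -0.9  7.1] T [-0.27  0.15 -0.01] j [ 0.01  0.39 -0.    1.18  0.    0.84] gap 0.002
rel hinge in tool x,z [ -18.5 -113.2] opened 48.1
```

View pics/s6.png

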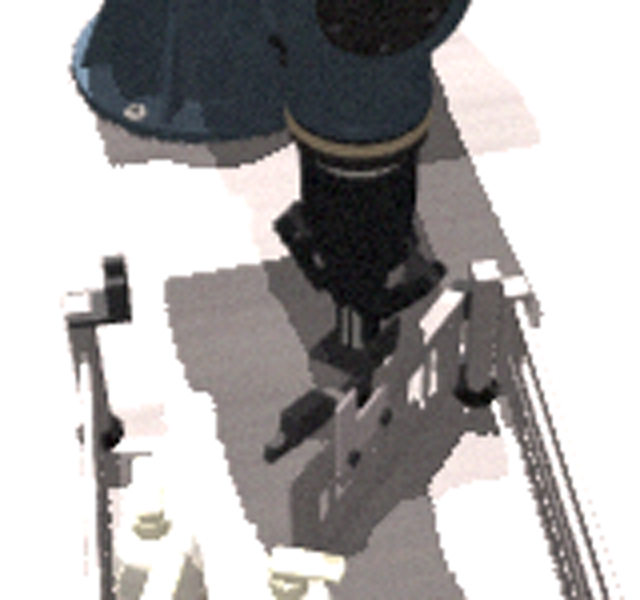

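The gate is at about 48°, the finger is still seated on the pad at crop (360,330), and the bar is clear of the bottles. I'll go on.

Request:
jog_arm(deltas=[[0.004,0,-0.0006,0,-2,0,0],[0.004,0,-0.0006,0,-2,0,0],[0.004,0,-0.0006,0,-2,0,0],[0.004,0,-0.0006,0,-2,0,0],[0.004,0,-0.0006,0,-2,0,0],[0.004,0,-0.0006,0,-2,0,0],[0.004,0,-0.0006,0,-2,0,0],[0.004,0,-0.0006,0,-2,0,0]])

```text
time: 11.15
position: [598.8, 28.0, 162.2]
eef_rot: [-1.421, -0.794, 0.793]
force: [-2.3, 0.6, 7.1]
finger_gap: 0.0
```

```bash
python3 -c "
from st import *
hin()"
```

```text
t 11.15 p [598.8  28.  162.2] pen(tip) [ 93.8  54.1 148.2] yaw 58.35 down [ 0.  0. -1.] F [-2.3  0.6  7.1] T [-0.02  0.41  0.  ] j [0.05 0.44 0.08 1.2  0.   0.6 ] gap 0.0
rel hinge in tool x,z [ -18.2 -113.2] opened 64.1
```

Request:
jog_arm(deltas=[[0.004,0,-0.0006,0,-2,0,0],[0.004,0,-0.0006,0,-2,0,0],[0.004,0,-0.0006,0,-2,0,0],[0.004,0,-0.0006,0,-2,0,0],[0.004,0,-0.0006,0,-2,0,0],[0.004,0,-0.0006,0,-2,0,0],[0.002,0,-0.0003,0,-1,0,0],[0,0,0,0,0,0,0]])

```text
time: 11.95
position: [613.6, 50.0, 162.1]
eef_rot: [-1.345, -0.966, 0.965]
force: [-2.9, 2.8, 6.9]
finger_gap: 0.001
```

```bash
python3 -c "
from st import *
import cv2
hin()
for n in ('scene','top'):
    s=arm.snapshot(n);np.savez('pics/7%s.npz'%n,**s);a=s['frame'][120:270,190:350];cv2.imwrite('pics/7%s.png'%n,cv2.resize(np.clip(a*2.,0,255).astype(np.uint8),None,fx=4,fy=4,interpolation=cv2.INTER_CUBIC))"
```

```text
t 11.95 p [613.6  50.  162.1] pen(tip) [106.4  77.5 148.1] yaw 71.34 down [ 0.     0.001 -1.   ] F [-2.9  2.8  6.9] T [ 0.48  0.44 -0.05] j [0.08 0.48 0.13 1.22 0.   0.41] gap 0.001
rel hinge in tool x,z [ -17.6 -113.2] opened 77.1
```

View pics/7scene.png

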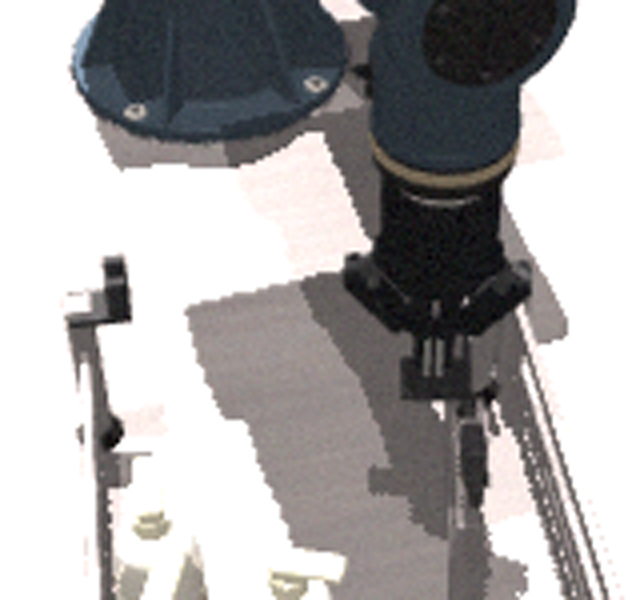

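View pics/7top.png

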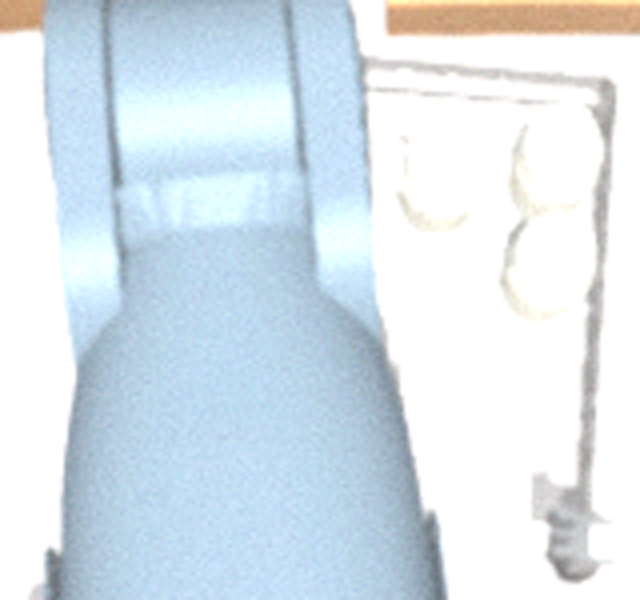

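```bash
python3 - <<'E'
from h import *
from st import O,ex,ey
P=cloud(np.load("pics/7scene.npz"));Q=np.stack([(P[...,:2]-O)@ex,(P[...,:2]-O)@ey,P[...,2]],-1)
m=(Q[...,0]>20)&(Q[...,0]<240)&(Q[...,1]>20)&(Q[...,1]<135)&(Q[...,2]>112)&(Q[...,2]<128)
a=Q[m];a=a[(a[:,0]>130)]
print(len(a),a.min(0).round(),a.max(0).round(),"median angle about hinge",np.degrees(np.median(np.arctan2(a[:,0],120-a[:,1]))).round(1))
E
```

```text
94 [131.  73. 112.] [229. 102. 128.] median angle about hinge 78.9
```

Request:
jog_arm(deltas=[[0,-0.001,0,0,0,0,0],[0,-0.001,0,0,0,0,0],[0,-0.002,0,0,0,0,0],[0,-0.002,0,0,0,0,0],[0,-0.003,0,0,0,0,0],[0,-0.003,0,0,0,0,0],[0,-0.003,0,0,0,0,0],[0,-0.003,0,0,0,0,0]])

```text
time: 12.85
position: [613.7, 49.1, 180.3]
eef_rot: [-1.347, -0.965, 0.965]
force: [1.3, 0.4, 2.5]
finger_gap: -0.001
```

```bash
python3 -c "
from st import *
hin()"
```

```text
t 12.85 p [613.7  49.1 180.3] pen(tip) [106.6  76.6 166.3] yaw 71.25 down [ 0. -0. -1.] F [1.3 0.4 2.5] T [-0.04 -0.11 -0.03] j [ 0.08  0.47  0.17  1.27 -0.    0.41] gap -0.001
rel hinge in tool x,z [ -18.2 -113.6] opened 77.0
```

Request:
jog_arm(deltas=[[0,-0.003,0,0,0,0,0],[0,-0.003,0,0,0,0,0],[0,-0.003,0,0,0,0,0],[-0.002,-0.005,0,0,0,0,0],[-0.002,-0.01,0,0,0,0,0],[0,-0.02,0,0,0,0,0],[0,-0.03,0,0,0,0,0],[0,-0.03,0,0,0,0,0]])

```text
time: 13.65
position: [611.9, 45.2, 285.5]
eef_rot: [-1.346, -0.965, 0.965]
force: [0.6, 0.6, 0.8]
finger_gap: -0.003
```

Request:
jog_arm(deltas=[[-0.02,-0.01,0,0,0,0,0],[-0.03,0,0,0,0,0,0],[-0.03,0,0,0,0,0,0],[0,0,-0.04,0,0,0,0],[0,0,-0.04,0,0,0,0],[0,0,-0.04,0,0,0,0],[0,0,0,0,0,0,0]])

```text
time: 14.35
position: [690.7, -65.9, 292.6]
eef_rot: [-1.346, -0.963, 0.965]
force: [0.1, -0.2, -1.5]
finger_gap: 0.002
```

```bash
python3 -c "
from st import *
import cv2
st()
for n in ('scene','top'):
    s=arm.snapshot(n);np.savez('pics/8%s.npz'%n,**s);cv2.imwrite('pics/8%s.png'%n,np.clip(s['frame']*1.3,0,255).astype(np.uint8))
from h import *
for n in ('8scene','8top'):
    P=cloud(np.load('pics/%s.npz'%n));Q=np.stack([(P[...,:2]-O)@ex,(P[...,:2]-O)@ey,P[...,2]],-1)
    m=(Q[...,0]>60)&(Q[...,0]<240)&(Q[...,1]>40)&(Q[...,1]<135)&(Q[...,2]>112)&(Q[...,2]<128);a=Q[m]
    if len(a): print(n,len(a),np.degrees(np.median(np.arctan2(a[:,0],120-a[:,1]))).round(1))
"
```

```text
t 14.35 p [690.7 -65.9 292.6] pen(tip) [194.7 -30.  278.6] yaw 71.19 down [-0.002 -0.    -1.   ] F [ 0.1 -0.2 -1.5] T [-0.04  0.05 -0.02] j [-0.09  0.7   0.84  1.71 -0.    0.23] gap 0.002
8scene 66 78.1
8top 176 78.9
```

View pics/8scene.png

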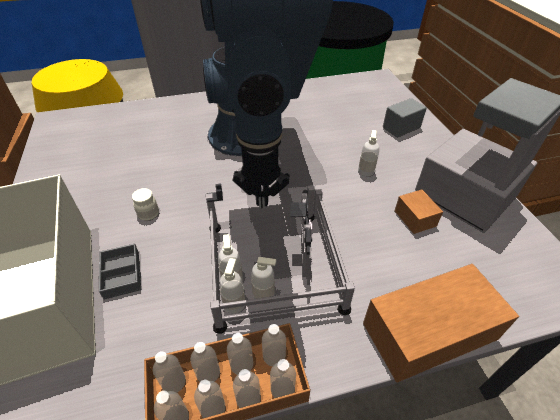

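View pics/8top.png

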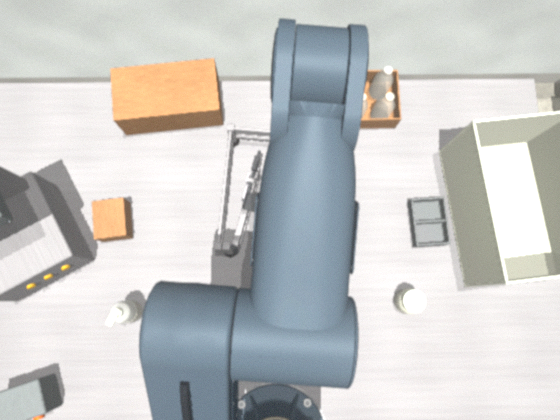

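Request:
jog_arm(deltas=[[0,0,0,0,0,0,0],[0,0,0,0,0,0,0],[0,0,0,0,0,0,0]])

```text
time: 14.75
position: [687.7, -64.1, 295.9]
eef_rot: [-1.347, -0.966, 0.965]
force: [-0.0, 0.7, 0.0]
finger_gap: 0.001
```

```bash
python3 -c "
from st import *
from h import *
st()
P0={n:cloud(np.load('pics/%s0.npz'%n)) for n in ('scene',)}
P=cloud(arm.snapshot('scene'));Q=np.stack([(P[...,:2]-O)@ex,(P[...,:2]-O)@ey,P[...,2]],-1)
m=(Q[...,0]>60)&(Q[...,0]<240)&(Q[...,1]>40)&(Q[...,1]<135)&(Q[...,2]>112)&(Q[...,2]<128);a=Q[m];print(np.degrees(np.median(np.arctan2(a[:,0],120-a[:,1]))).round(1))
# bystanders: pixels compare depth
D0=np.load('pics/scene0.npz')['depth'];D1=np.load('pics/8scene.npz')['depth']
for n,(u0,u1,v0,v1) in dict(bottles=(215,278,230,312),d=(358,382,130,178),jar=(130,160,188,220),carton=(395,442,190,232),tray=(95,142,243,300)).items():
    d=abs(D0-D1)[v0:v1,u0:u1];print(n,'frac depth changed >15mm',(d>15).mean().round(3))
"
```

```text
t 14.75 p [687.7 -64.1 295.9] pen(tip) [191.5 -28.6 281.9] yaw 71.28 down [ 0.001 -0.    -1.   ] F [-0.   0.7  0. ] T [-0.03 -0.05 -0.05] j [-0.09  0.69  0.83  1.71 -0.    0.23] gap 0.001
78.1
bottles frac depth changed >15mm 0.006
d frac depth changed >15mm 0.012
jar frac depth changed >15mm 0.008
carton frac depth changed >15mm 0.013
tray frac depth changed >15mm 0.008
```

```bash
python3 -c "
from plant import arm
print(arm.close_job())"
```

```text
the job is handed in; nothing more can be done
None
```

The gate stands open at about 78–79° (around 1.37 rad), and I handed the job in at about 15 s. No verdict was reported.

- **What I did:** I found the pen and the lever pad from both cameras' depth images; the two views agreed within about 2 mm. The shut fingers pressed the pad down about 20 mm onto its buffer. I checked in the depth image that the nose was clear of the catch. I then swung the gate about its hinge at no more than 0.35 rad/s, let the bar back down slowly and lifted the arm clear.
- **Forces:** Every reading, taken at the end of each move, was below 10 N. The press was 7–8 N downward with up to about 4 N sideways.
- **Gate:** Two later scene pictures, taken after the arm let go, both gave 78.1°, so it is at rest. The top view gave 78.9°, a difference within measuring noise.
- **Bystanders:** Depth around the bottles, jar, carton and tray was unchanged, with no more than 1.3% of pixels differing by over 15 mm.
- **Robot:** The fingertips hang free at about 280 mm over the pen, and the force reads about zero. One retreat move went further into the pen than I meant, high above everything, and touched nothing.

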